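Hold the guard flap in its hinge for pinning

ROBOT

A 6-joint arm with a two-finger parallel gripper is mounted at the origin on the work surface. World frame = base frame: x ahead of the robot, y to its left, z up, the work surface at z = 0. Lengths are in m, angles in rad, forces in N, time in s.
With the tool pointing down it reaches from about 0.425 to 0.95 m from the base axis. Payload 3.5 kg.
Tool frame: the origin (TCP) lies midway between the tips of the shut fingers; the grasp point (between the pads) lies manip.grip_point_offset behind it (manip.grip_point_offset is the distance from the TCP to the grasp point, in m); x points along the fingers, y is the direction in which the jaws open and shut, and the axes are right-handed (so a half turn about x gives the same grasp; the last joint's range is limited). The gripper opens to 85 mm and grips with 20 to 120 N. Pads are 22 mm wide; open, the fingers measure 114 mm over their backs; the gripper's body (76 mm by 85 mm) begins 54 mm behind the grasp point. The pads swing forward as they close: fully open they stand 13 mm farther back than shut.
Start: joints at [1.141, 0.286, 1.577, -0, 1.279, -0.15], TCP at [0.186, 0.649, 0.196] pointing down, gripper open.
Joint ranges: [-2.77, 2.77], [-0.9, 2.22], [0.21, 2.48], [-1.53, 4.67], [0.24, 2.81], [-2.84, 2.84]. Speed limits (rad/s): [2.79, 2.79, 3.14, 3.14, 3.14, 3.14].

INTERFACE

Orientations are given as [roll, pitch, yaw] about the fixed x, y, z axes, in that order (R = Rz(yaw) Ry(pitch) Rx(roll)).
In Python, from cell import manip gives the robot as it stands.
- The arm moves only by the tool carry_out, never from a script. Its argument "plan" is text: rows parted by semicolons, each of 5 numbers parted by spaces: the shift along the world's x, y, z in m, then the turn about the world's z in degrees, then the finger opening in m, from 0 to 0.0854. A call has exactly 5 rows; each row shifts and turns the commanded pose from where the row before left it; what a row does not reach is not made up. A row lasts 1/8 s, in which the tool goes at most 62.5 mm and 10.7 degrees, less where a joint would pass 70% of its speed; a pose out of reach is approached as far as the arm can. A call with a gripper value outside its range is refused whole. The fingers move at their own pace and stop on an object; "force" is the grip in N (left out, the last holds). Time passes only in rows, so rows that do not move let the fingers close, or fill a call up. It gives the time, the measured TCP pose, the force and the opening at its end, in the units of the state.
- manip.state(): the state, without advancing time (a new reading comes with each control period).
- manip.grab_frame(name): name is "side" or "top" or "wrist"; returns the picture (400x640x3 uint8, blue, green, red); there is no depth.
- manip.camera_model(name): a dict with "K" (3x3 intrinsics, pixels), "view" (4x4, takes a point from world to camera coordinates); the wrist camera has in their place "hand_eye" (4x4, takes a point from camera to tool coordinates, whose origin is the TCP and whose axes are the tool frame's). Camera axes: x right, y down, z forward; pixel columns grow to the right and rows downward; lengths in m; the calibration is good to about 2 mm. A picture is of the moment at which its call begins: read the wrist's pose just before it. camera_model takes no time and is no camera call.
- manip.close_job(): hands the job in, once; it reports no verdict.
The state is a dict: "t": time; "joints": joint angles; "qd": joint speeds; "joint_efforts": joint torques, N m; "ee_pos": TCP position; "tcp_rot": TCP orientation; "wrist_force": force on the tool from outside, world axes, zero at the start; "wrist_torque": the same for the moment, N m; "gripper_width": finger opening in m.
Only numpy, scipy, OpenCV 4.12 (cv2) and the standard library are available. Lean on these libraries where they do the work, as an engineer would, in place of code of your own. Each camera call takes 0.05 s, during which the arm holds its last target. There are 200 camera calls.

TASK

The guard flap of the bench test fixture has to go back on its hinge. From the slotted rack take the flap that fits the fixture (the taller one, whose hinge leaf has two separate knuckles), bring it upright over the jamb and mesh its two knuckles gently between the three knuckles of the fixed leaf, so that all five holes line up for the hinge pin. Finish while holding the flap there in the gripper, still, upright and without pressing it on the fixture, ready for a colleague to push the pin in; leave the other flap in the rack and everything else on the bench where it is.

Things in the scene. Friction and masses are not known exactly. Their poses are not given: they have to be found in the camera images.
- flap_center (a point): Centre of the flap to fit, a grey metal panel 110 wide (y) x 130 tall (z) x 10 mm thick (x), about 0.4 kg, upright in either slot of the rack. x points out of the face with the steel hinge leaf (along the lower edge, two separate knuckles), z up. Black latch knob in the upper +y corner, 43 mm off the middle. Grip it across its thickness in the middle of the top 40 mm, bare on both faces.
- flap_knuckles (a point): Middle of the flap's hinge axis (y), in the flap's axes: 16.5 mm in front (+x) of flap_center and 63 mm below it. Its two knuckles are steel tubes 18 mm across with an 11 mm hole, 15 mm long, centred 17.5 mm to either side of this point along y; they reach 7 mm below the panel's lower edge.
- jamb_knuckles (a point): Middle of the fixed leaf's hinge axis (y), 90 mm above the bench; x points out of the jamb's front, away from the posts. Three knuckles like the flap's, centred at y -35, 0, +35 mm; the two 20 mm gaps are open above and in front. Lined up, flap_knuckles and its axes coincide with this, with play 2.5 mm along y, 2 mm down (rests on leaf), 2 mm back (panel meets front posts), free up and forward.
- fixture: Bench test fixture, fixed: light base 150 x 190 mm, 56 mm high; along its front edge an aluminium jamb block (top at 85 mm) with the fixed hinge leaf; behind that four 20 mm square posts, tops at 165 mm, the front two 90 mm clear apart. Origin under the base's middle; x towards the jamb, hinge axis 86.5 mm out.
- rack: Slotted plywood rack, fixed: base 130 x 290 mm, uprights 67 mm high whose grooves hold the side edges of two flaps side by side (3 mm play in thickness), slots 68 mm to either side of its middle along y, flaps' lower edges 30 mm above the bench. A flap comes out straight up. Origin under its middle; axes as the flaps'.
- other_center (a point): Centre of the other flap, not wanted: same width, but only 100 mm tall, without latch knob, with a single 30 mm long knuckle in the middle. It stands in the rack's other slot.
- hinge_pin: The hinge pin, 10 mm thick, about 100 mm long with a T-handle 36 mm wide, lying on the bench. Not to be moved.
- screwdriver: Black-handled screwdriver 170 mm long, lying between rack and fixture. Not to be moved.
- tape_roll: Empty white tape core, 90 mm across, 24 mm high, lying on the bench. Not to be moved.
- oil_bottle: Small white bottle, 34 mm across, 85 mm high. Not to be moved.
- parts_bin: Open blue bin 110 x 150 mm, 65 mm high, with coil parts. Not to be moved.
- carton: Open cardboard carton 160 x 130 mm, 70 mm high. Not to be moved.
Things that resemble listed ones, but are neither listed nor needed, are in the scene too. Leave any brown or red look-alike of the part that bears flap_center alone.

How it is judged:
On the way:
1. the flap is lifted out of the rack in the gripper (height (world z) of flap_center above 0.165 m and contact force between flap and the fingers above 2 N and contact force between flap and rack below 0.1 N), for 0.2 s.
At the end, for the whole second after the job is handed in: Flap held by the fingers (over 2 N), still, upright within 0.12 rad; its hinge axis on the fixed leaf's: 3 mm fore-and-aft and in height, 4 mm lengthways, 0.06 rad; hinge side forward, under 10 N on the fixture; other flap within 20 mm of its place in the rack (x of flap_knuckles in the frame of jamb_knuckles between -0.003 and 0.003 m and y of flap_knuckles in the frame of jamb_knuckles between -0.004 and 0.004 m and z of flap_knuckles in the frame of jamb_knuckles between -0.003 and 0.003 m and z of flap_center in the frame of flap_knuckles above 0.06 m and x of flap_center in the frame of jamb_knuckles below 0 m and angle between the y axis of flap_knuckles and the y axis of jamb_knuckles, either way round below 0.06 rad and angle between flap_center's own z axis and vertical below 0.12 rad and linear speed of flap below 0.02 m/s and contact force between flap and the fingers above 2 N and contact force between flap and fixture below 10 N and contact force between flap and rack below 0.1 N and distance of other_center from where it was at the start of the episode below 0.02 m); the arm keeps its last pose, push and grip.
It fails at once if the flap is forced against the fixture (over 40 N) (contact force between flap and fixture above 40 N).
It fails at once if the other flap is taken or shoved out of its place (20 mm) (distance of other_center from where it was at the start of the episode above 0.02 m).
It fails at once if something else on the bench is moved (over 20 mm) (distance of any of hinge_pin, screwdriver, tape_roll, oil_bottle, parts_bin, carton from where it was at the start of the episode above 0.02 m).
It also fails if it takes over 48 s, if anything falls off the work surface, if the arm or the gripper's body presses on something with over 40 N, if the wrist force passes 120 N, or if a joint passes its speed limit or range.

## Working session

There is one attempt and no reset: what is moved stays moved. The work goes in short steps, Python scripts to look and compute and a tool call to move; the robot and the scene stay as the last step left them, time stands still between calls to the robot, and variables do not carry over. Pictures are saved under pics/ and viewed, about 8 in all and at most 12, crops included, and the job is handed in when it is done.

Besides the shell and the picture viewer there is one more tool, called after "Call:" as name(argument=value, ...), one argument or row to a line, values as JSON. carry_out: Moves the arm, as the interface text tells. Its arguments: {"type":"object","properties":{"plan":{"type":"string"},"force":{"type":"number"}},"required":["plan"]}

```bash
mkdir -p pics; python3 - <<'E'
from cell import manip
import cv2,numpy as np
print(manip.state(), manip.grip_point_offset)
for n in("side","top","wrist"):
    im=manip.grab_frame(n); cv2.imwrite(f"pics/{n}0.png",im)
    m=manip.camera_model(n); print(n,{k:np.round(v,4).tolist() for k,v in m.items()})
E
```

```text
{'t': 0.0, 'joints': array([ 1.14094388e+00,  2.87135709e-01,  1.57817814e+00, -2.27952732e-05,
        1.27863528e+00, -1.49985939e-01]), 'qd': array([ 1.94945176e-04,  6.08203397e-04, -6.72417285e-04,  7.69297858e-04,
       -9.32241385e-05, -4.04955375e-04]), 'joint_efforts': array([-8.72887795e-04, -4.05965173e+01, -2.92633617e+01, -1.57596915e-04,
        5.78799751e-03,  1.88089501e-05]), 'ee_pos': array([0.18610598, 0.64805716, 0.19436665]), 'tcp_rot': array([-1.71152558,  1.56843975, -1.9913855 ]), 'wrist_force': array([3.47380344e-01, 3.59697554e-01, 2.62164021e-04]), 'wrist_torque': array([ 0.05295542, -0.05800523,  0.07010897]), 'gripper_width': 0.08551123247657326} 0.0187
side {'K': [[451.0401, 0.0, 323.3283], [0.0, 451.0401, 200.0501], [0.0, 0.0, 1.0]], 'view': [[0.9109, -0.4125, 0.0096, -0.4231], [-0.2981, -0.6738, -0.6761, 0.189], [0.2854, 0.613, -0.7367, 1.4555], [0.0, 0.0, 0.0, 1.0]]}
top {'K': [[441.7351, 0.0, 318.8862], [0.0, 441.7351, 203.4879], [0.0, 0.0, 1.0]], 'view': [[-0.0104, -0.9999, -0.0029, -0.0109], [-0.9813, 0.0108, -0.1922, 0.4829], [0.1923, 0.0009, -0.9813, 1.3297], [0.0, 0.0, 0.0, 1.0]]}
wrist {'K': [[295.9633, 0.0, 319.0717], [0.0, 295.9633, 197.8684], [0.0, 0.0, 1.0]], 'hand_eye': [[-0.0003, -0.2802, 0.96, -0.1778], [1.0, -0.0012, -0.0001, -0.0016], [0.0011, 0.96, 0.2802, -0.0708], [0.0, 0.0, 0.0, 1.0]]}
```

View pics/top0.png

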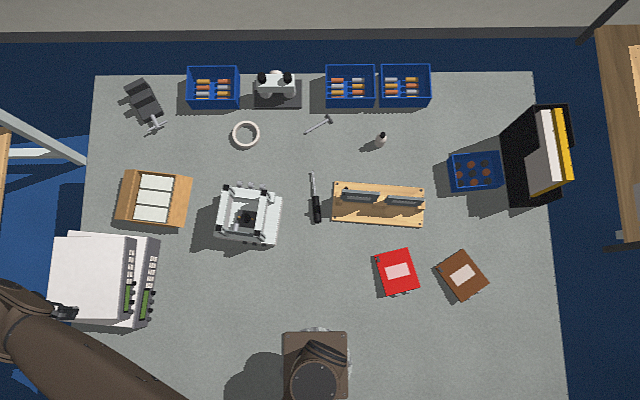

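View pics/side0.png

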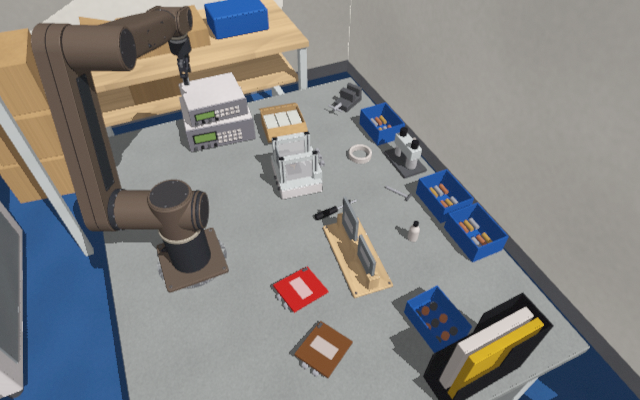

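Top shows the rack at about (378,204) with flaps at about (361,195) and (405,200), and the fixture at (248,215). The red (397,272) and brown (461,275) plates are decoys lying flat. Next I'll enlarge the rack and fixture.

```bash
python3 - <<'E'
import cv2,numpy as np
t=cv2.imread("pics/top0.png");s=cv2.imread("pics/side0.png")
z=lambda im,x,y,w,h:cv2.resize(im[y:y+h,x:x+w],(400,300),interpolation=cv2.INTER_CUBIC)
cv2.imwrite("pics/c1.png",np.vstack([np.hstack([z(t,326,165,104,78),z(t,200,172,96,72)]),np.hstack([z(s,308,190,120,90),z(s,258,120,88,66)])]))
E
```

```text
(no output)
```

View pics/c1.png

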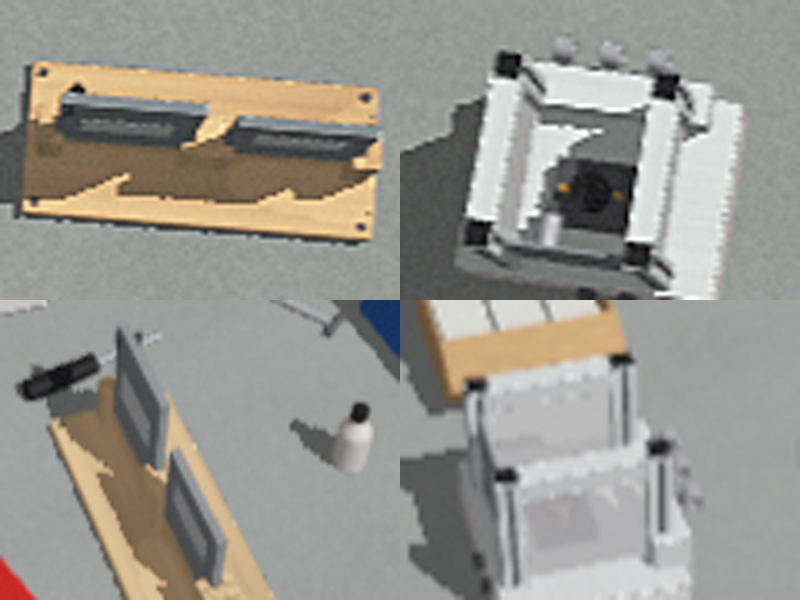

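The left flap in the rack (top px ~(361,192)) stands taller in the side view and has the black knob at its left (+y) corner, so it looks like the wanted one. The right flap is shorter with no knob. The three fixture knuckles face world +x. Now coarse positions.

```bash
cat > h.py <<'E'
from cell import manip
import numpy as np, cv2
from scipy.spatial.transform import Rotation as Ro
def view(n,s=None):
    m=manip.camera_model(n)
    if 'view' in m: return np.array(m['K']),np.array(m['view'])
    T=np.eye(4);T[:3,:3]=Ro.from_euler('xyz',s['tcp_rot']).as_matrix();T[:3,3]=s['ee_pos']
    return np.array(m['K']),np.linalg.inv(T@np.array(m['hand_eye']))
def atz(KV,uv,z):
    K,V=KV;R,t=V[:3,:3],V[:3,3];c=-R.T@t;d=R.T@np.linalg.inv(K)@[uv[0],uv[1],1];return c+d*(z-c[2])/d[2]
def proj(KV,P):
    K,V=KV;q=(np.atleast_2d(P)@V[:3,:3].T+V[:3,3])@K.T;return q[:,:2]/q[:,2:]
E
python3 - <<'E'
from h import *
KV=view('top')
for n,x0,y0,s,z,pts in[('flap',326,165,3.846,.16,[(65,96),(208,104)]),('other',326,165,3.846,.13,[(235,118),(378,130)]),('posts',200,172,4.167,.165,[(508-400,63),(667-400,88),(77,233),(237,253)]),('knk',200,172,4.167,.095,[(165,48),(210,52),(262,60)])]:
    for p in pts: print(n,atz(KV,(x0+p[0]/s,y0+p[1]/s),z).round(4))
E
```

```text
flap [ 0.4994 -0.0855  0.16  ]
flap [ 0.4921 -0.192   0.16  ]
other [ 0.4876 -0.2165  0.13  ]
other [ 0.477  -0.3249  0.13  ]
posts [0.5103 0.2498 0.165 ]
posts [0.4915 0.1401 0.165 ]
posts [0.3926 0.2672 0.165 ]
posts [0.3779 0.1588 0.165 ]
knk [0.5377 0.2238 0.095 ]
knk [0.5343 0.1909 0.095 ]
knk [0.5279 0.153  0.095 ]
```

Call:
carry_out(
  plan="0 0 0.05 -10 0.085; 0 0 0.05 -10 0.085; 0 0 0.05 -10 0.085; 0 0 0.05 -10 0.085; 0.03 -0.03 0 -10 0.085",
  force=40,
)

```text
t: 0.78
ee_pos: [0.2158, 0.6207, 0.402]
tcp_rot: [2.283, 1.56, 1.128]
wrist_force: [0.8, 0.0, -0.6]
gripper_width: 0.085
```

Call:
carry_out(
  plan="0.035 -0.045 0 -10 0.085; 0.035 -0.045 0 -9 0.085; 0.035 -0.05 0 -10 0.085; 0.035 -0.05 0 0 0.085; 0.03 -0.05 0 0 0.085",
)

```text
t: 1.4
ee_pos: [0.3872, 0.3769, 0.3952]
tcp_rot: [-0.568, 1.57, -2.227]
wrist_force: [1.1, 0.8, -0.8]
gripper_width: 0.0849
```

Call:
carry_out(
  plan="0.035 -0.042 -0.02 0 0.085; 0.035 -0.042 -0.025 0 0.085; 0.035 -0.042 -0.025 0 0.085; 0.028 -0.042 -0.025 0 0.085; 0 0 0 0 0.085",
)

```text
t: 2.02
ee_pos: [0.5193, 0.2077, 0.2969]
tcp_rot: [-1.211, 1.564, -2.875]
wrist_force: [0.2, 0.2, -0.0]
gripper_width: 0.0848
```

```bash
python3 - <<'E'
from h import *
s=manip.state();im=manip.grab_frame('wrist');cv2.imwrite('pics/w1.png',im);np.save('w1.npy',s,allow_pickle=True)
print(s['t'],s['ee_pos'],s['tcp_rot'])
c=im[60:360,120:520];cv2.imwrite('pics/w1c.png',cv2.resize(c,(800,600),interpolation=cv2.INTER_CUBIC))
E
```

```text
2.025 [0.51934792 0.20770899 0.29689831] [-1.21125041  1.56412513 -2.8749678 ]
```

View pics/w1c.png

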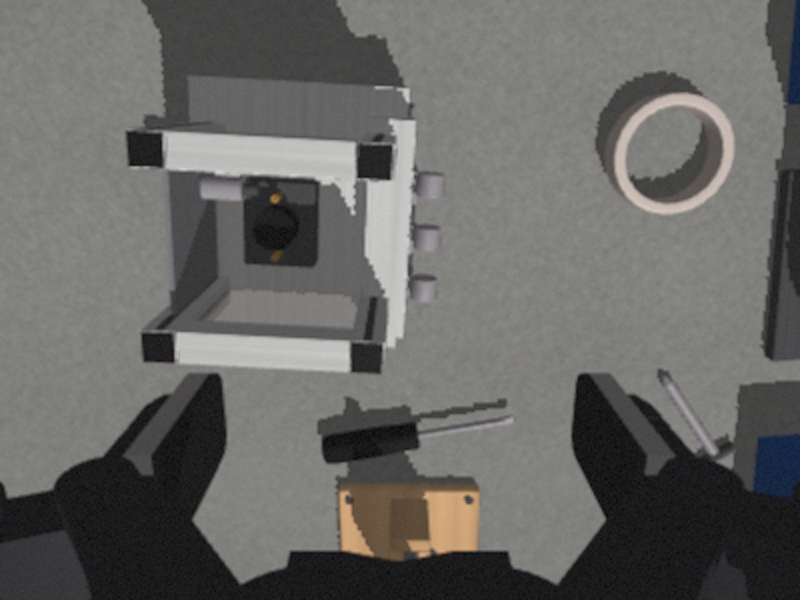

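Wrist picture (crop, scale 2, offset 120,60) shows front post caps at (375,161) and (367,357). The jamb knuckles are at (431,184), (427,237) and (424,288), facing +x. I'll fit the jamb pose from these and check it with an overlay.

```bash
cat >> h.py <<'E'
def cyl(y0,L=.015,r=.009,n=24):
    a=np.linspace(0,2*np.pi,n);return np.array([[r*np.cos(t),y0+e*L/2,r*np.sin(t)] for e in(-1,1) for t in a])
def place(P,x,y,z,th): return np.asarray(P)@Ro.from_euler('z',th).as_matrix().T+[x,y,z]
E
python3 - <<'E'
from h import *
from scipy.optimize import least_squares
s=np.load('w1.npy',allow_pickle=True).item();KV=view('wrist',s);im=cv2.imread('pics/w1.png')
g=im.max(2)
def cap(u,v):
    u=120+u/2;v=60+v/2;w=12;x0,y0=int(u)-w,int(v)-w
    m=(g[y0:y0+2*w,x0:x0+2*w]<45).astype(np.uint8);n,l,st,c=cv2.connectedComponentsWithStats(m,connectivity=4)
    i=1+np.argmax(st[1:,4]);print(st[i]);return c[i]+[x0,y0]
posts=np.array([cap(375,161),cap(367,357)]);print(posts)
kb=np.array([[416,172,445,199],[413,225,440,251],[411,275,437,301]])/2+[120,60,120,60]
def res(p,full=True):
    q=proj(KV,place([[-.0335,.055,.075],[-.0335,-.055,.075]],p[0],p[1],.09,p[2]))-posts
    r=[q.ravel()]
    for y0,b in zip((.035,0,-.035),kb):
        k=proj(KV,place(cyl(y0),p[0],p[1],.09,p[2]));r.append(.5*(np.r_[k.min(0),k.max(0)]-b))
    return np.concatenate(r)
o=least_squares(res,[.53,.19,-.14]);print(o.x,np.degrees(o.x[2]),o.fun.round(1))
P=[atz(KV,q,.165) for q in posts];print('posts only',P, np.linalg.norm(P[0]-P[1]))
d=cv2.resize(im[60:360,120:520],(800,600),interpolation=cv2.INTER_CUBIC)
for y0 in(-.035,0,.035):
    h=cv2.convexHull(((proj(KV,place(cyl(y0),*o.x[:2],.09,o.x[2]))-[120,60])*2+.5).astype(int));cv2.polylines(d,[h],True,(0,255,0),1)
for q in proj(KV,place([[-.0335+a*.01,yy+b*.01,.075] for yy in(-.055,.055) for a in(-1,1) for b in(-1,1)],*o.x[:2],.09,o.x[2])): cv2.circle(d,tuple(((q-[120,60])*2+.5).astype(int)),2,(0,0,255),-1)
cv2.imwrite('pics/w1o.png',cv2.resize(d[100:400,250:500],(667,800//1))[:600] if 0 else cv2.resize(d[110:400,310:480],None,fx=2,fy=2))
E
```

```text
[  4   5  17  17 252]
[  5   6  15  14 182]
[[306.79365079 140.59126984]
 [302.45604396 238.71978022]]
[ 0.5349552   0.1897605  -0.14980078] -8.582952500380582 [ 0.3  0.2  0.3  0.1 -0.2 -0.2 -0.2 -0.1 -0.3 -0.4  0.1  0.2 -0.6 -0.4
 -0.2  0.3]
posts only [array([0.5097776 , 0.24935866, 0.165     ]), array([0.49326508, 0.14047311, 0.165     ])] 0.11013049945477277
```

View pics/w1o.png

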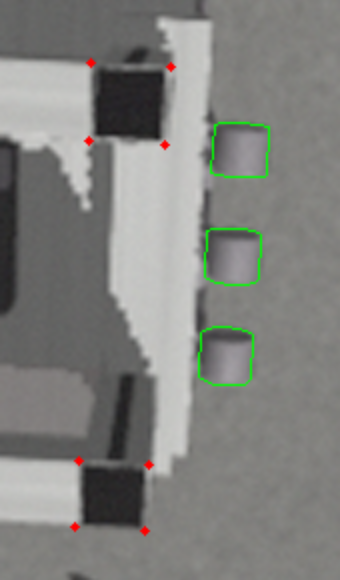

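Call:
carry_out(
  plan="0 -0.06 0 0 0.085; 0 -0.06 0 0 0.085; 0 -0.06 0 0 0.085; 0 -0.06 0 0 0.085; -0.02 -0.06 0 0 0.085",
)

```text
t: 2.7
ee_pos: [0.5, -0.0891, 0.302]
tcp_rot: [1.469, 1.568, -0.187]
wrist_force: [0.3, 0.2, 0.3]
gripper_width: 0.0853
```

The overlay fits well (residuals under 0.6 px), so the jamb is at (0.535, 0.190) with yaw -8.6°. Next I'll look at the rack from near.

```bash
python3 - <<'E'
from h import *
s=manip.state();im=manip.grab_frame('wrist');cv2.imwrite('pics/w2.png',im);np.save('w2.npy',s,allow_pickle=True)
print(s['ee_pos'],s['tcp_rot'])
cv2.imwrite('pics/w2c.png',cv2.resize(im[80:380,120:520],(800,600),interpolation=cv2.INTER_CUBIC))
E
```

```text
[ 0.50002584 -0.08908894  0.30203881] [ 1.4687874   1.56829089 -0.18738158]
```

View pics/w2c.png

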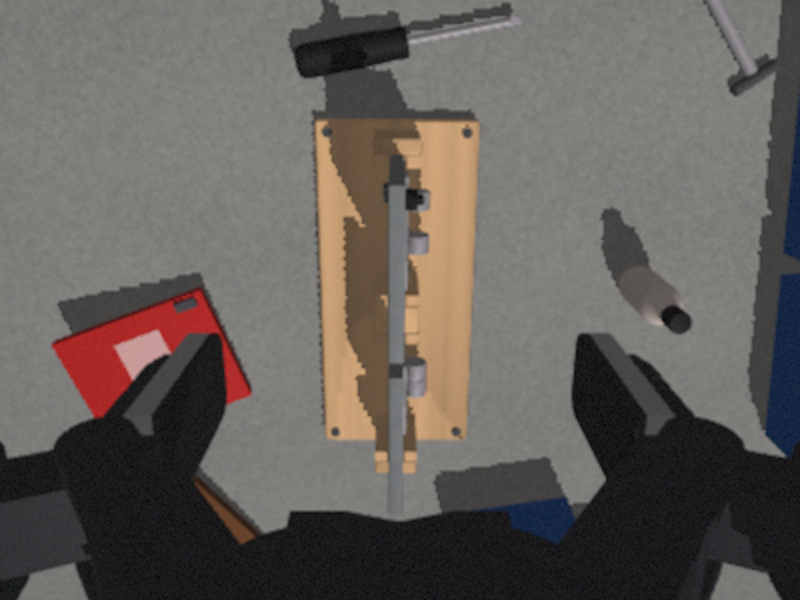

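The near view shows the upper flap (x≈397, rows 183–365) with the black knob at (405,195) and two separate knuckles at (420,200) and (418,243). The other flap has a single long knuckle at (415,377). The upper one is the flap to take.

```bash
python3 - <<'E'
from h import *
s=np.load('w2.npy',allow_pickle=True).item();KV=view('wrist',s);im=cv2.imread('pics/w2.png')
print(im[195,308:330].tolist()); print(im[150:180,318].sum(1).tolist(), im[255:275,318].sum(1).tolist())
for u,v in [(397,182),(397,270),(397,366)]: print(atz(KV,(120+u/2,80+v/2),.16).round(4))
rack=[(316,121),(479,121),(466,439),(328,439)]
P=[atz(KV,(120+u/2,80+v/2),.015) for u,v in rack];print(np.round(P,4),np.mean(P,0), np.linalg.norm(P[0]-P[1]),np.linalg.norm(P[1]-P[2]))
for k in((418,243,.035),(420,200,.035)): print(atz(KV,(120+k[0]/2,80+k[1]/2),.03))
E
```

```text
[[62, 84, 103], [61, 83, 103], [64, 87, 105], [62, 83, 104], [60, 82, 101], [68, 82, 98], [92, 95, 97], [117, 117, 114], [119, 116, 116], [120, 119, 115], [120, 119, 118], [122, 119, 117], [120, 120, 118], [120, 117, 117], [124, 121, 121], [119, 114, 117], [91, 93, 97], [60, 72, 87], [65, 80, 94], [70, 82, 97], [65, 79, 95], [67, 80, 95]]
[423, 389, 350, 347, 281, 227, 229, 191, 168, 163, 175, 178, 173, 172, 169, 170, 178, 167, 165, 175, 178, 171, 234, 331, 353, 355, 353, 349, 353, 362] [369, 372, 373, 369, 375, 375, 310, 210, 179, 175, 174, 179, 175, 182, 313, 353, 353, 356, 353, 357]
[ 0.5004 -0.0821  0.16  ]
[ 0.496 -0.133  0.16 ]
[ 0.4907 -0.1939  0.16  ]
[[ 0.4399 -0.0571  0.015 ]
 [ 0.5656 -0.068   0.015 ]
 [ 0.5401 -0.3519  0.015 ]
 [ 0.4152 -0.3407  0.015 ]] [ 0.49019428 -0.20443558  0.015     ] 0.12618516985998052 0.28499052667918445
[ 0.51076307 -0.15777701  0.03      ]
[ 0.51500694 -0.12305472  0.03      ]
```

Call:
carry_out(
  plan="-0.0043 -0.049 0 0 0.085; 0 0 -0.05 0 0.085; 0 0 -0.045 0 0.085; 0 0 0 0 0.085; 0 0 0 0 0.085",
  force=50,
)

```text
t: 3.38
ee_pos: [0.4967, -0.1372, 0.2084]
tcp_rot: [1.235, 1.567, -0.423]
wrist_force: [0.2, -0.0, -0.0]
gripper_width: 0.0852
```

Call:
carry_out(
  plan="-0.001 -0.0008 -0.04 0 0.085; 0 0 -0.035 0 0.085; 0 0 -0.012 0 0.085; 0 0 0 0 0.03; 0 0 0 0 0.03",
)

```text
t: 4.0
ee_pos: [0.496, -0.139, 0.1212]
tcp_rot: [1.196, 1.567, -0.463]
wrist_force: [0.6, -0.4, -0.2]
gripper_width: 0.0512
```

Call:
carry_out(
  plan="0 0 0 0 0.03; 0 0 0 0 0.015; 0 0 0 0 0; 0 0 0 0 0; 0 0 0 0 0",
)

```text
t: 4.62
ee_pos: [0.4949, -0.1386, 0.1195]
tcp_rot: [1.251, 1.569, -0.407]
wrist_force: [-0.8, 0.4, 4.7]
gripper_width: 0.0078
```

Call:
carry_out(
  plan="0 0 0 0 0; 0 0 0 0 0; 0 0 0.01 0 0; 0 0 0.015 0 0; 0 0 0.02 0 0",
  force=70,
)

```text
t: 5.25
ee_pos: [0.4933, -0.1379, 0.1633]
tcp_rot: [-1.923, 1.568, 2.702]
wrist_force: [-0.5, -0.4, -4.0]
gripper_width: 0.0066
```

Call:
carry_out(
  plan="0 0 0.04 0 0; 0 0 0.05 0 0; 0 0 0.05 0 0; 0 0 0.02 0 0; 0 0 0 0 0",
)

```text
t: 5.88
ee_pos: [0.4946, -0.1385, 0.3245]
tcp_rot: [1.155, 1.569, -0.503]
wrist_force: [0.1, 0.3, -4.6]
gripper_width: 0.0065
```

Lifted: the wrist carries -4.6 N, about 0.45 kg. Now carry it over the jamb and turn.

Call:
carry_out(
  plan="0.003 0.03 0 0 0; 0.004 0.045 0 -1 0; 0.004 0.045 0 -1.6 0; 0.004 0.045 0 -1 0; 0.004 0.045 0 0 0",
)

```text
t: 6.5
ee_pos: [0.5118, 0.0731, 0.3196]
tcp_rot: [-1.459, 1.564, 3.102]
wrist_force: [0.9, -0.4, -3.7]
gripper_width: 0.007
```

Call:
carry_out(
  plan="0.004 0.045 0 0 0; 0.003 0.045 0 0 0; 0.002 0.03 -0.02 0 0; 0 0 -0.02 0 0; 0 0 0 0 0",
)

```text
t: 7.12
ee_pos: [0.5198, 0.1908, 0.2782]
tcp_rot: [-1.185, 1.561, -2.906]
wrist_force: [0.1, 0.1, -3.7]
gripper_width: 0.0068
```

Call:
carry_out(
  plan="0 0 0 0 0; 0 0 0 0 0; 0 0 0 0 0; 0 0 0 0 0; 0 0 0 0 0",
)

```text
t: 7.75
ee_pos: [0.5224, 0.1916, 0.284]
tcp_rot: [1.872, 1.57, 0.151]
wrist_force: [0.1, 0.2, -3.8]
gripper_width: 0.0067
```

```bash
python3 - <<'E'
from h import *
s=manip.state();im=manip.grab_frame('wrist');cv2.imwrite('pics/w3.png',im);np.save('w3.npy',s,allow_pickle=True)
side=manip.grab_frame('side');cv2.imwrite('pics/s3.png',side)
print(s['ee_pos'],s['tcp_rot'],np.degrees(s['tcp_rot'][2]-s['tcp_rot'][0]),s['wrist_force'],s['wrist_torque'])
a=cv2.resize(im[100:300,240:440],(600,600),interpolation=cv2.INTER_CUBIC)
cv2.imwrite('pics/w3c.png',a)
E
```

```text
[0.52237692 0.19158187 0.28396237] [1.87208267 1.57040641 0.15051868] -98.63835101549105 [ 0.14560912  0.15302138 -3.81186341] [ 0.00987239  0.03763505 -0.06795648]
```

View pics/w3c.png

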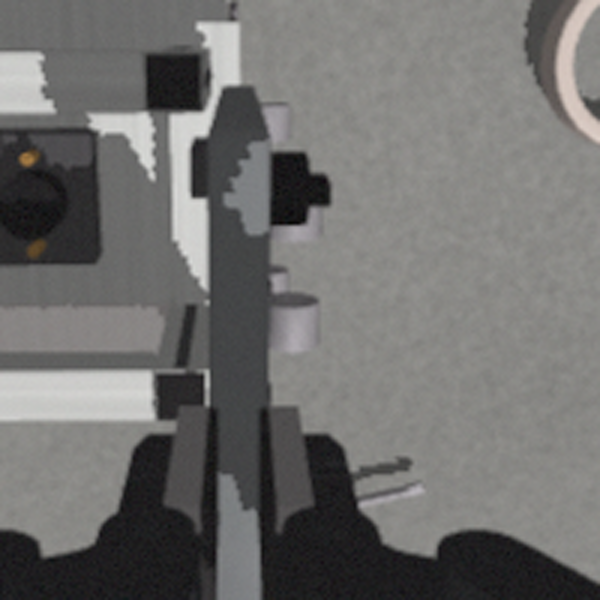

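Holding over the jamb, the flap's -y knuckle is at crop (295,322). Its +y knuckle shows behind the knob at (322,225), with jamb knuckles beyond at (277,120) and (278,280). I'll overlay the nominal in-hand model on the wrist, side and top views to check the in-hand pose.

```bash
cat >> h.py <<'E'
def flap(c,th,tilt=(0,0)):
    """lists of outlines of the flap, center c"""
    R=Ro.from_euler('z',th)*Ro.from_euler('xy',tilt)
    kn=[cyl(.0175)+[.0165,0,-.063],cyl(-.0175)+[.0165,0,-.063]]
    box=np.array([[a*.005,b*.055,d*.065] for a in(-1,1) for b in(-1,1) for d in(-1,1)])
    return [R.apply(P)+c for P in kn+[box]]
E
cat > ov.py <<'E'
from h import *
def draw(im,KV,objs,org,f,col=(0,255,0)):
    for P in objs:
        h=cv2.convexHull(((proj(KV,P)+.5-org)*f-.5).round().astype(np.int32));cv2.polylines(im,[h],True,col,1)
def comp(name,s,frames,c,th,tilt,jx=(.535,.1898,.09,-.15)):
    out=[]
    for n,(x0,y0,w,hh) in frames.items():
        KV=view(n,s);im=cv2.imread(f'pics/{name}_{n}.png');f=400/w
        d=cv2.resize(im[y0:y0+hh,x0:x0+w],(400,600),interpolation=cv2.INTER_CUBIC)
        draw(d,KV,flap(c,th,tilt),np.array([x0,y0]),f)
        draw(d,KV,[place(cyl(y),*jx) for y in(-.035,0,.035)],np.array([x0,y0]),f,(0,0,255)); out.append(d)
    cv2.imwrite(f'pics/{name}_ov.png',np.hstack(out))
E
python3 - <<'E'
from ov import *
s=np.load('w3.npy',allow_pickle=True).item()
import shutil;shutil.copy('pics/w3.png','pics/a_wrist.png');shutil.copy('pics/s3.png','pics/a_side.png')
th=np.radians(-8.64);c=s['ee_pos']+[0,0,-.0245]
KV=view('wrist',s)
f=flap(c,th)
for P in f[:2]:
    q=(proj(KV,P)-[240,100])*3;print('kn box',q.min(0).round(0),q.max(0).round(0))
q=(proj(KV,f[2])-[240,100])*3;print(q.round(0).tolist())
print('side',proj(view('side'),c))
u=proj(view('side'),c)[0].astype(int)
comp('a',s,{'wrist':(260,110,100,150),'side':(u[0]-40,u[1]-50,80,120)},c,th,(0,0))
E
```

```text
kn box [261. 184.] [321. 244.]
kn box [261. 293.] [319. 356.]
[[222.0, 430.0], [211.0, 726.0], [220.0, 87.0], [204.0, 133.0], [252.0, 430.0], [264.0, 726.0], [254.0, 86.0], [270.0, 133.0]]
side [[316.30246108 120.14312108]]
```

View pics/a_ov.png

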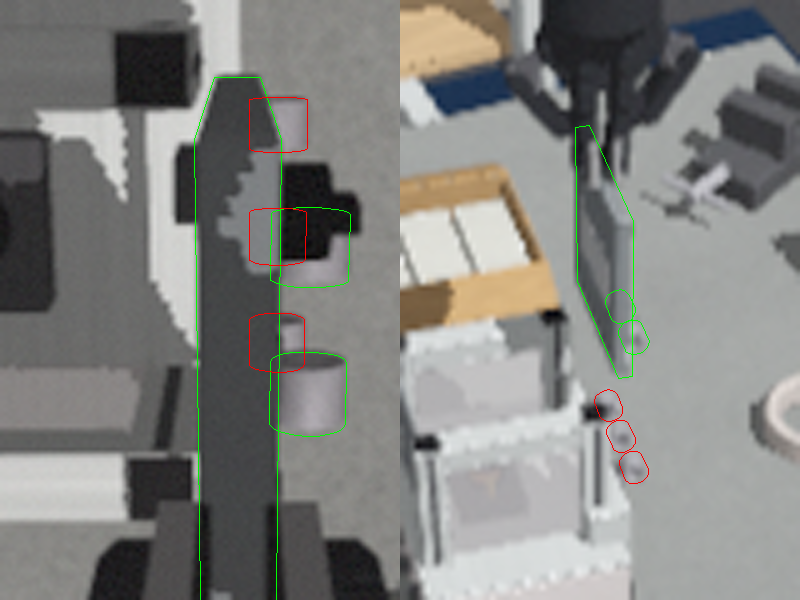

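The overlays agree within about 1 px. Knuckles still have to go about (-3.5, 0, -106) mm. I'll descend to just above the fixed knuckles and recheck.

Call:
carry_out(
  plan="-0.003 0 -0.02 0 0; 0 0 -0.03 0 0; 0 0 -0.02 0 0; 0 0 -0.01 0 0; 0 0 0 0 0",
)

```text
t: 8.48
ee_pos: [0.5189, 0.1916, 0.2028]
tcp_rot: [-1.243, 1.569, -2.964]
wrist_force: [-0.3, 0.2, -3.9]
gripper_width: 0.0072
```

Call:
carry_out(
  plan="0 0 0 0 0; 0 0 0 0 0; 0 0 0 0 0; 0 0 0 0 0; 0 0 0 0 0",
)

```text
t: 9.1
ee_pos: [0.5193, 0.1917, 0.2038]
tcp_rot: [1.706, 1.571, -0.015]
wrist_force: [1.0, -0.4, -4.1]
gripper_width: 0.0071
```

```bash
python3 - <<'E'
from ov import *
s=manip.state();im=manip.grab_frame('wrist');cv2.imwrite('pics/b_wrist.png',im);cv2.imwrite('pics/b_side.png',manip.grab_frame('side'))
th=s['tcp_rot'][2]-s['tcp_rot'][0]+np.pi/2;th=(th+np.pi)%(2*np.pi)-np.pi
c=s['ee_pos']+[0,0,-.0245]+Ro.from_euler('z',th).apply([0,.0005,0])
print(s['ee_pos'],np.degrees(th),s['wrist_force'])
k=c+Ro.from_euler('z',th).apply([.0165,0,-.063]);print('rel',Ro.from_euler('z',.15).apply(k-[.535,.1898,.09]))
u=proj(view('side'),c)[0].astype(int)
comp('b',s,{'wrist':(260,110,100,150),'side':(u[0]-40,u[1]-50,80,120)},c,th,(0,0))
E
```

```text
[0.51930442 0.19166191 0.20378651] -8.629649180693148 [ 1.04578166 -0.37742078 -4.07752517]
rel [ 7.02731307e-04 -1.46717632e-05  2.62865135e-02]
```

View pics/b_ov.png

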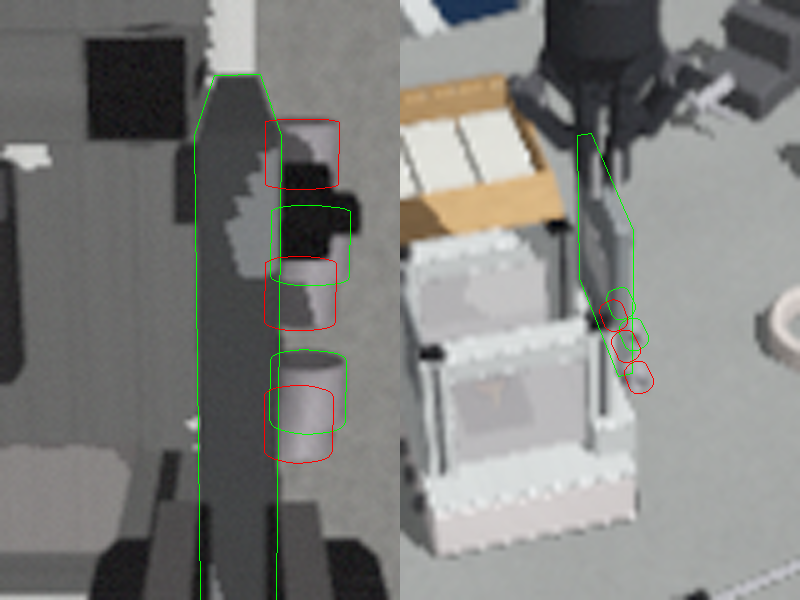

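The overlay matches again: relative position is x +0.7, y 0, z +26 mm, and the knuckles sit over the gaps. I'll lower it gently.

Call:
carry_out(
  plan="0 0 -0.003 0 0; 0 0 -0.003 0 0; 0 0 -0.003 0 0; 0 0 -0.003 0 0; 0 0 -0.003 0 0",
)

```text
t: 9.82
ee_pos: [0.5193, 0.1916, 0.1885]
tcp_rot: [-1.177, 1.571, -2.899]
wrist_force: [-0.4, -0.1, -4.0]
gripper_width: 0.0072
```

Call:
carry_out(
  plan="0 0 -0.002 0 0; 0 0 -0.002 0 0; 0 0 -0.002 0 0; 0 0 -0.002 0 0; 0 0 0 0 0",
)

```text
t: 10.45
ee_pos: [0.5192, 0.1916, 0.1805]
tcp_rot: [-1.265, 1.57, -2.986]
wrist_force: [-0.3, 0.2, -4.4]
gripper_width: 0.0068
```

Call:
carry_out(
  plan="0 0 -0.001 0 0; 0 0 -0.001 0 0; 0 0 0 0 0; 0 0 0 0 0; 0 0 0 0 0",
)

```text
t: 11.08
ee_pos: [0.5193, 0.1917, 0.1788]
tcp_rot: [2.08, 1.571, 0.359]
wrist_force: [0.3, -0.7, -3.8]
gripper_width: 0.0071
```

```bash
python3 - <<'E'
from ov import *
s=manip.state();im=manip.grab_frame('wrist');cv2.imwrite('pics/d_wrist.png',im);cv2.imwrite('pics/d_side.png',manip.grab_frame('side'))
th=s['tcp_rot'][2]-s['tcp_rot'][0]+np.pi/2;th=(th+np.pi)%(2*np.pi)-np.pi
c=s['ee_pos']+[0,0,-.0245]+Ro.from_euler('z',th).apply([0,.0005,0])
print(s['ee_pos'],np.degrees(th),s['wrist_force'])
k=c+Ro.from_euler('z',th).apply([.0165,0,-.063]);print('rel',Ro.from_euler('z',.15).apply(k-[.535,.1898,.09]))
u=proj(view('side'),c)[0].astype(int)
comp('d',s,{'wrist':(280,120,80,120),'side':(u[0]-30,u[1]-40,60,90)},c,th,(0,0))
E
```

```text
[0.51934417 0.19165904 0.17877057] -8.63026300032403 [ 0.31600466 -0.68222459 -3.81969686]
rel [ 7.42467833e-04 -1.17494213e-05  1.27057149e-03]
```

View pics/d_ov.png

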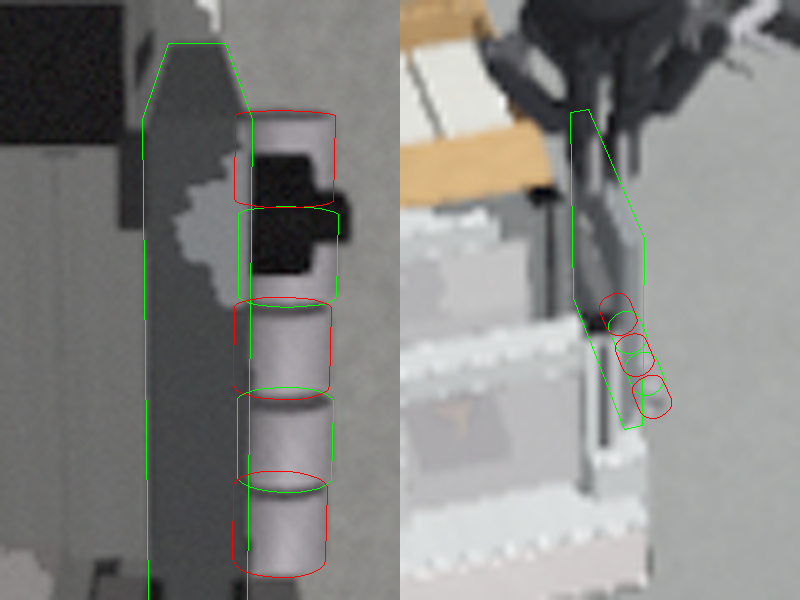

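Meshed: the five tubes are collinear in the wrist view at right edges of about 327–335, and wrist force is unchanged. Height is the least certain axis, so I'll feel gently for the rest stop (2 mm below line-up) and come back up.

Call:
carry_out(
  plan="0 0 -0.001 0 0; 0 0 -0.0005 0 0; 0 0 -0.0005 0 0; 0 0 0 0 0; 0 0 0 0 0",
)

```text
t: 11.8
ee_pos: [0.5193, 0.1916, 0.1767]
tcp_rot: [-1.74, 1.571, 2.821]
wrist_force: [0.8, -0.2, -3.1]
gripper_width: 0.0066
```

Call:
carry_out(
  plan="0 0 -0.0005 0 0; 0 0 0 0 0; 0 0 0 0 0; 0 0 0 0 0; 0 0 0 0 0",
)

```text
t: 12.42
ee_pos: [0.5193, 0.1917, 0.1762]
tcp_rot: [1.556, 1.571, -0.165]
wrist_force: [0.2, -0.0, -4.8]
gripper_width: 0.0064
```

Call:
carry_out(
  plan="0 0 -0.0005 0 0; 0 0 0 0 0; 0 0 0 0 0; 0 0 0 0 0; 0 0 0 0 0",
)

```text
t: 13.05
ee_pos: [0.5195, 0.1916, 0.1761]
tcp_rot: [1.747, 1.57, 0.025]
wrist_force: [-0.4, -0.7, -0.8]
gripper_width: 0.0072
```

Call:
carry_out(
  plan="0 0 -0.0003 0 0; 0 0 0 0 0; 0 0 0 0 0; 0 0 0 0 0; 0 0 0 0 0",
)

```text
t: 13.68
ee_pos: [0.5197, 0.1917, 0.176]
tcp_rot: [1.826, 1.57, 0.104]
wrist_force: [-1.0, -0.6, 3.4]
gripper_width: 0.0068
```

Contact is felt at TCP z≈0.1761, so line-up is at about 0.178. I'll raise to that and let it settle.

Call:
carry_out(
  plan="0 0 0.001 0 0; 0 0 0.001 0 0; -0.0004 0 0.0005 0 0; 0 0 0 0 0; 0 0 0 0 0",
)

```text
t: 14.3
ee_pos: [0.5185, 0.1917, 0.1773]
tcp_rot: [-1.333, 1.57, -3.054]
wrist_force: [-0.6, 0.8, -3.5]
gripper_width: 0.0072
```

Call:
carry_out(
  plan="0 0 0 0 0; 0 0 0 0 0; 0 0 0 0 0; 0 0 0 0 0; 0 0 0 0 0",
)

```text
t: 14.92
ee_pos: [0.5189, 0.1917, 0.1779]
tcp_rot: [2.071, 1.571, 0.35]
wrist_force: [-0.3, -0.3, -4.0]
gripper_width: 0.0072
```

```bash
python3 - <<'E'
from ov import *
s=manip.state();im=manip.grab_frame('wrist');cv2.imwrite('pics/e.png',cv2.resize(im[130:250,300:380],(400,600),interpolation=cv2.INTER_CUBIC))
print(s['ee_pos'],s['wrist_force'],abs(s['qd']).max())
E
```

```text
[0.51892452 0.19165163 0.17793779] [-0.28763684 -0.28432249 -3.98096   ] 0.002694674516979516
```

View pics/e.png

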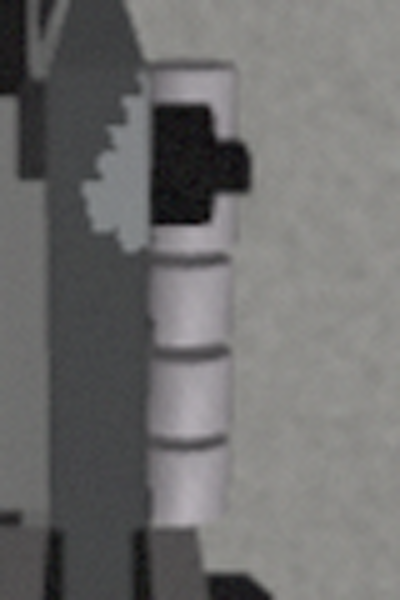

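The tubes form one straight line (right edges 237 to 226) with even gaps at rows 260, 353 and 443. The wrist carries only the flap's weight (-4 N), so I'll hand in.

```bash
python3 -c "
from cell import manip
print(manip.close_job())"
```

```text
the job is handed in; nothing more can be done
None
```

I took the taller flap with two knuckles and a knob from the rack's +y slot. It is now upright over the jamb with its knuckles meshed between the three fixed ones. I handed the job in at about 15 s with the gripper still holding it.

- **Alignment:** the last wrist picture shows all five tubes in one straight line with even gaps. Estimated offset from line-up is about 0.3 mm fore-and-aft, 0 mm lengthways, and under 0.5 mm in height.
- **Height:** I felt lightly for the rest stop, which is 2 mm below line-up, and raised the flap back from it. The wrist force changed by about 8 N against the leaf.
- **Holding:** the wrist carries only the flap's weight (about -4 N), so it is not pressing on the fixture, and the arm is still.
- **Small disagreements:** the height from the cameras alone differed from the felt height by about 0.6 mm, and I used the felt one. The gripper reads about 7 mm on the 10 mm panel, although the flap is held firmly.
- **Not checked:** I did not look again at the other flap or the loose objects at the end. The wrist force showed no contact in transit beyond the flap's weight.

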